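Pack up the drying-line gear

TASK

Pack up the drying-line gear: slide the two line cleats one after the other along their T-track to the open end, lift each off there and set both inside the walnut tray, and put every yellow clothespin into the white tub. Last of all, shut the tub by pushing its open lid past upright and letting its own weight swing it fully shut: keep clear of the falling lid and do not press it or carry it down. Leave the glass bowl and the steel cup where they stand.

Things in the scene. Friction and masses are not known exactly. Their poses are not given: they have to be found in the camera images.
- tub: white plastic pod tub, an open box fixed to the counter, 150 (its x) x 180 (its y) x 90 mm high, walls and floor 5 mm. Origin: centre of its underside. Its lid is hinged along the top of its +x wall
- tub_lid (a joint): angle of the tub's lid: 0 = shut and level, 1.57 = upright, 1.95 = fully open, leaning back against its stop (it starts open and rests there). Free hinge with slight drag: past upright (below about 1.5) its own weight carries it shut
- lid_hinge (a point): middle of the lid's hinge line, in the tub's frame at x = +75, y = 0, z = 90 mm; the hinge runs along the tub's y. The lid is a plain white panel of 150 x 180 x 8 mm, about 150 g, without a knob; the 8 mm lie on its outer side, which faces up when shut and away from the tub (tub +x) when open
- lid_edge (a point): middle of the lid's free edge, at the end of a 60 mm wide thumb tab, 164 mm from the hinge. With the lid fully open it stands about 240 mm above the counter and 65 mm beyond the hinge; upright, 255 mm above the counter
- track: aluminium T-track fixed to the counter, 260 mm long, 40 mm wide, 18 mm high. Origin: on the underside, on its centre line; it runs along its x from -80 mm (closed, black end cap, 20 mm high) to +180 mm. Inside: floor 4 mm thick, a slot 30 mm wide and 9 mm high under two lips with a 12 mm gap between them; the lips end at x = +130 mm, beyond that only the bare floor goes on
- track_mouth (a point): on the bare landing beyond the track's open end, on the floor (track x = +158, z = 4 mm). A cleat centred here is clear of the lips and can be lifted straight up
- tray: walnut peg tray, an open box fixed to the counter, 120 (x) x 160 (y) x 22 mm high, walls and floor 6 mm. Origin: centre of its underside
- bowl: round glass bowl, 120 mm across, 60 mm high, loose; a bystander. Origin: centre of its underside
- cup: small steel cup, 60 mm across, 55 mm high, loose; a bystander. Origin: centre of its underside
- cleat1: sliding line cleat, about 120 g, held captive in the track at the start, the one nearer the open end, at track x = +50 to +80 mm. Origin: centre of the underside of its foot. From below: steel foot 44 (x) x 26 (y) x 6 mm, stem 20 x 8 mm up to z = 20 mm, grey square head 26 x 26 mm from z = 20 to 56 mm, and a steel bar (horns, 8 mm thick, 66 mm long along x, at z = 51 mm) through the head. Its x lies along the track. It slides with little friction
- cleat1_head (a point): centre of the square head of cleat1, 38 mm above the underside of its foot
- cleat2: sliding line cleat, about 120 g, held captive in the track at the start, the one behind it, at track x = -45 to -25 mm. Origin: centre of the underside of its foot. From below: steel foot 44 (x) x 26 (y) x 6 mm, stem 20 x 8 mm up to z = 20 mm, grey square head 26 x 26 mm from z = 20 to 56 mm, and a steel bar (horns, 8 mm thick, 66 mm long along x, at z = 51 mm) through the head. Its x lies along the track. It slides with little friction
- cleat2_head (a point): centre of the square head of cleat2, 38 mm above the underside of its foot
- pin1: yellow plastic clothespin, 20 g, 85 mm long (x), lying flat, 16 mm high (z), two legs side by side, 23 mm wide (y) at the middle, about 27 mm at one end and 18 mm at the other. Origin: middle of its underside. Three to five pins are there; absent ones give None
- pin2: yellow plastic clothespin, 20 g, 85 mm long (x), lying flat, 16 mm high (z), two legs side by side, 23 mm wide (y) at the middle, about 27 mm at one end and 18 mm at the other. Origin: middle of its underside. Three to five pins are there; absent ones give None
- pin3: yellow plastic clothespin, 20 g, 85 mm long (x), lying flat, 16 mm high (z), two legs side by side, 23 mm wide (y) at the middle, about 27 mm at one end and 18 mm at the other. Origin: middle of its underside. Three to five pins are there; absent ones give None
- pin4: yellow plastic clothespin, 20 g, 85 mm long (x), lying flat, 16 mm high (z), two legs side by side, 23 mm wide (y) at the middle, about 27 mm at one end and 18 mm at the other. Origin: middle of its underside. Three to five pins are there; absent ones give None
- pin5: yellow plastic clothespin, 20 g, 85 mm long (x), lying flat, 16 mm high (z), two legs side by side, 23 mm wide (y) at the middle, about 27 mm at one end and 18 mm at the other. Origin: middle of its underside. Three to five pins are there; absent ones give None
Mind the look-alikes: they are no part of the job. What is shaped like the tub but pink or purple is not meant.

How it is judged:
On the way, in this order (a step that is already met when the one before it is completed fails the run):
1. the first cleat has slid out of the lips at the open end of the track, its foot still at track height (x of cleat1 in the frame of track above 0.145 m and y of cleat1 in the frame of track between -0.02 and 0.02 m and z of cleat1 in the frame of track below 0.015 m), for 0.05 s.
2. the second cleat has slid out of the lips at the open end of the track, its foot still at track height (x of cleat2 in the frame of track above 0.145 m and y of cleat2 in the frame of track between -0.02 and 0.02 m and z of cleat2 in the frame of track below 0.015 m), for 0.05 s.
3. both cleats are in the tray and all the clothespins are in the tub, its lid still open (x of pin1 in the frame of tub between -0.073 and 0.073 m and y of pin1 in the frame of tub between -0.088 and 0.088 m and z of each of pin1, pin2, pin3, pin4, pin5 in the frame of tub below 0.085 m and x of pin2 in the frame of tub between -0.073 and 0.073 m and y of pin2 in the frame of tub between -0.088 and 0.088 m and x of pin3 in the frame of tub between -0.073 and 0.073 m and y of pin3 in the frame of tub between -0.088 and 0.088 m and x of pin4 in the frame of tub between -0.073 and 0.073 m and y of pin4 in the frame of tub between -0.088 and 0.088 m and x of pin5 in the frame of tub between -0.073 and 0.073 m and y of pin5 in the frame of tub between -0.088 and 0.088 m and x of cleat1 in the frame of tray between -0.058 and 0.058 m and y of cleat1 in the frame of tray between -0.078 and 0.078 m and z of each of cleat1, cleat2 in the frame of tray below 0.05 m and x of cleat1_head in the frame of tray between -0.058 and 0.058 m and y of cleat1_head in the frame of tray between -0.078 and 0.078 m and z of each of cleat1_head, cleat2_head in the frame of tray below 0.06 m and x of cleat2 in the frame of tray between -0.058 and 0.058 m and y of cleat2 in the frame of tray between -0.078 and 0.078 m and x of cleat2_head in the frame of tray between -0.058 and 0.058 m and y of cleat2_head in the frame of tray between -0.078 and 0.078 m and value of joint tub_lid above 1.5 rad), for 0.1 s.
4. the lid is shut (value of joint tub_lid below 0.05 rad), for 0.2 s.
At the end, for the whole second after the job is handed in: Every clothespin lies inside the tub, the lid is shut (under 0.05 rad), each cleat's foot and head centres lie within the tray in plan, low in it (lying or standing), and both are at rest (under 3 cm/s) (x of pin1 in the frame of tub between -0.073 and 0.073 m and y of pin1 in the frame of tub between -0.088 and 0.088 m and z of each of pin1, pin2, pin3, pin4, pin5 in the frame of tub below 0.085 m and x of pin2 in the frame of tub between -0.073 and 0.073 m and y of pin2 in the frame of tub between -0.088 and 0.088 m and x of pin3 in the frame of tub between -0.073 and 0.073 m and y of pin3 in the frame of tub between -0.088 and 0.088 m and x of pin4 in the frame of tub between -0.073 and 0.073 m and y of pin4 in the frame of tub between -0.088 and 0.088 m and x of pin5 in the frame of tub between -0.073 and 0.073 m and y of pin5 in the frame of tub between -0.088 and 0.088 m and x of cleat1 in the frame of tray between -0.058 and 0.058 m and y of cleat1 in the frame of tray between -0.078 and 0.078 m and z of each of cleat1, cleat2 in the frame of tray below 0.05 m and x of cleat1_head in the frame of tray between -0.058 and 0.058 m and y of cleat1_head in the frame of tray between -0.078 and 0.078 m and z of each of cleat1_head, cleat2_head in the frame of tray below 0.06 m and x of cleat2 in the frame of tray between -0.058 and 0.058 m and y of cleat2 in the frame of tray between -0.078 and 0.078 m and x of cleat2_head in the frame of tray between -0.058 and 0.058 m and y of cleat2_head in the frame of tray between -0.078 and 0.078 m and linear speed of each of cleat1, cleat2 below 0.03 m/s and value of joint tub_lid below 0.05 rad); the robot touches nothing.
It fails at once if the robot presses, carries or catches the lid on its way down (over 1 N while it closes between 0.8 and 0.05 rad) (value of joint tub_lid between 0.05 and 0.8 rad and velocity of joint tub_lid below -0.1 rad/s and contact force between any of the fingers, the arm and tub_lid above 1 N).
It fails at once if the glass bowl is shifted by over 30 mm (distance of bowl from where it was at the start of the episode above 0.03 m).
It fails at once if the steel cup is shifted by over 30 mm (distance of cup from where it was at the start of the episode above 0.03 m).
Of pin1, pin2, pin3, pin4, pin5 only 3 to 5 are there at a start; the rules pass over those that are not, and their reading is None.
At some moment in a run one of pin1, pin2, pin3, pin4, pin5 may be knocked a few centimetres aside while the robot is not near it.
Once in a run the grip may slacken for a moment while it holds something.
It also fails if it takes over 210 s, if anything falls off the work surface, if the arm or the gripper's body presses on something with over 40 N, if the wrist force passes 120 N, or if a joint passes its speed limit or range.

ROBOT

A 6-joint arm with a two-finger parallel gripper is mounted at the origin on the work surface. World frame = base frame: x ahead of the robot, y to its left, z up, the work surface at z = 0. Lengths are in m, angles in rad, forces in N, time in s.
With the tool pointing down it reaches from about 0.275 to 0.725 m from the base axis. Payload 15.9 kg.
Tool frame: the origin (TCP) lies at the very end of the fingers, on their centre line; the grasp point (between the pads) lies 19 mm behind it; z points along the fingers, y is the line along which they close (so a half turn about z gives the same grasp; the last joint's range is limited). The gripper opens to 85 mm and grips with 20 to 120 N. Pads are 22 mm wide; open, the fingers measure 114 mm over their backs; the gripper's body (76 mm by 85 mm) begins 54 mm behind the grasp point. The pads swing forward as they close: fully open they stand 13 mm farther back than shut.
Start: joints at [1.235, 0.213, -0.034, 1.323, 0, 1.571], TCP at [0.165, 0.472, 0.231] pointing down, gripper open.
Joint ranges: [-2.98, 2.98], [-0.74, 1.72], [-1.14, 1.35], [-2.1, 2.04], [-1.57, 1.44], [-3.14, 3.14]. Speed limits (rad/s): [1.89, 1.89, 2.39, 2.57, 3.14, 3.14].

INTERFACE

Orientations are given as a unit quaternion [w, x, y, z].
In Python, from cell import robot, grab_frame gives the robot as it stands.
- The arm moves only by the tool jog_arm, never from a script. Its argument "targets" is a list of rows, each an object with "dp": the shift along the world's x, y, z in mm, a list of three; "angular": the turn, a rotation vector about the world's x, y, z in rad, a list of three. A call has exactly 8 rows; each row shifts and turns the commanded pose from where the row before left it; what a row does not reach is not made up. A row lasts 1/8 s, in which the tool goes at most 62.5 mm and 10.7 degrees, less where a joint would pass 70% of its speed; a pose out of reach is approached as far as the arm can. A call is refused whole if a number of a shift passes 62.5 or a number of a turn 0.188, either way. A call with a gripper value outside its range is refused whole. "grip" is the finger opening in mm, from 0 to 85.4, set as the call begins (left out, the last holds). The fingers move at their own pace and stop on an object; "newtons" is the grip in N (left out, the last holds). Time passes only in rows, so rows that do not move let the fingers close, or fill a call up. It gives the time, the measured TCP pose, the force, the opening and the grip force at its end, in the units of the state.
- robot.state(): the state, without advancing time (a new reading comes with each control period).
- grab_frame(name): name is "scene" or "top" or "wrist"; returns a dict with "pixels" (420x560x3 uint8, blue, green, red), "fx", "fy", "cx", "cy" (pixels), "rvec" (rotation vector, rad) and "tvec" (3), from world to camera coordinates, as OpenCV has them. Camera axes: x right, y down, z forward; pixel columns grow to the right and rows downward; lengths in m; the calibration is good to about 2 mm. The wrist camera is an equidistant fisheye: a pixel r from the principal point sees the ray r / f radians off the axis. A picture is of the moment at which its call begins. There is no depth.
- robot.job_done(): hands the job in; it is judged then, once.
The state is a dict: "t": time; "joints": joint angles; "dq": joint speeds; "joint_torque": joint torques, N m; "eef_pos": TCP position; "eef_rot": TCP orientation; "force": force on the tool from outside, world axes, zero at the start; "torque": the same for the moment, N m; "opening": opening from 0.0 (shut) to 1.0 (fully open); "gripper_force": force on a finger pad.
Only numpy, scipy, OpenCV 4.12 (cv2) and the standard library are available. Lean on these libraries where they do the work, as an engineer would, in place of code of your own. Each camera call takes 0.05 s, during which the arm holds its last target. There are 200 camera calls.

## Working session

There is one attempt and no reset: what is moved stays moved. The work goes in short steps, Python scripts to look and compute and a tool call to move; the robot and the scene stay as the last step left them, time stands still between calls to the robot, and variables do not carry over. Pictures are saved under pics/ and viewed, at most 14 in all, crops included, and the job is handed in when it is done.

Besides the shell and the picture viewer there is one more tool, called after "Call:" as name([rows], argument=value, ...), one row to a line, values as JSON. jog_arm: Moves the arm, as the interface text tells. Its arguments: {"type":"object","properties":{"targets":{"type":"array","items":{"type":"object","properties":{"dp":{"type":"array","items":{"type":"number"}},"angular":{"type":"array","items":{"type":"number"}}}}},"grip":{"type":"number"},"newtons":{"type":"number"}},"required":["targets"]}

```bash
mkdir -p pics; ls; cat > h.py <<'E'
import cv2, numpy as np
from cell import robot, grab_frame
def snap(n,fn=None):
    f=grab_frame(n)
    if fn: cv2.imwrite('pics/'+fn,f['pixels'])
    return f
def ray(f,u,v,fish=False):
    R=cv2.Rodrigues(np.array(f['rvec'],float))[0]; t=np.array(f['tvec'],float).ravel()
    x=(u-f['cx'])/f['fx']; y=(v-f['cy'])/f['fy']
    if fish:
        r=np.hypot(x,y); d=np.array([x/r*np.sin(r),y/r*np.sin(r),np.cos(r)]) if r>1e-9 else np.array([0,0,1.])
    else: d=np.array([x,y,1.])
    return -R.T@t, R.T@d
def onz(f,u,v,z,fish=False):
    o,d=ray(f,u,v,fish); return o+d*(z-o[2])/d[2]
def proj(f,p,fish=False):
    R=cv2.Rodrigues(np.array(f['rvec'],float))[0]; t=np.array(f['tvec'],float).ravel()
    c=R@np.array(p)+t
    if fish:
        th=np.arctan2(np.hypot(c[0],c[1]),c[2]); k=th/np.hypot(c[0],c[1]); return f['fx']*c[0]*k+f['cx'],f['fy']*c[1]*k+f['cy']
    return f['fx']*c[0]/c[2]+f['cx'],f['fy']*c[1]/c[2]+f['cy']
E
python3 - <<'E'
from h import *
for n in('top','scene'):
    f=snap(n,n+'0.png'); print(n,f['fx'],f['cx'],f['cy'],-cv2.Rodrigues(np.array(f['rvec']))[0].T@np.array(f['tvec']).ravel())
    import pickle; pickle.dump(f,open(n+'0.pkl','wb'))
    if n=='top':
        h=cv2.cvtColor(f['pixels'],cv2.COLOR_BGR2HSV)
        m=cv2.inRange(h,(20,120,90),(36,255,255))
        c,_=cv2.findContours(m,cv2.RETR_EXTERNAL,cv2.CHAIN_APPROX_NONE)
        for k in c:
            if cv2.contourArea(k)>40:
                r=cv2.minAreaRect(k); b=cv2.boxPoints(r); print(r, onz(f,*r[0],0.012).round(3))
print(robot.state())
E
```

```text
pics
top 523.3852694157747 275.7291751126237 194.44592895697315 [ 0.24669314 -0.12403728  1.78643326]
((285.2500305175781, 201.25), (24.748737335205078, 7.071067810058594), 45.0) [ 0.434 -0.129  0.012]
((214.63462829589844, 204.32691955566406), (7.648529052734375, 24.71063232421875), 11.309932708740234) [0.426 0.112 0.012]
((248.24002075195312, 197.17999267578125), (24.60000228881836, 7.600000381469727), 36.869895935058594) [ 0.449 -0.003  0.012]
((230.64999389648438, 172.44998168945312), (7.589465618133545, 24.349536895751953), 71.56504821777344) [0.535 0.058 0.012]
scene 541.649308422867 275.0641858222609 213.21659019168902 [ 1.16674754 -0.150452    1.18466119]
{'t': 0.1, 'joints': array([ 1.23497500e+00,  2.13312546e-01, -3.49972151e-02,  1.32350461e+00,
        2.66974852e-05,  1.57081558e+00]), 'dq': array([ 0.00128881, -0.00098398,  0.0028438 ,  0.00037424, -0.00013097,
        0.00057069]), 'joint_torque': array([-2.24640396e-03, -6.87246966e+01,  4.87805665e+01,  1.22452900e-02,
       -1.75697514e-04,  1.14614771e-06]), 'eef_pos': array([0.16466129, 0.47177734, 0.23086251]), 'eef_rot': array([-9.82252588e-05,  1.67132241e-01,  9.85934356e-01, -4.99632646e-04]), 'force': array([-0.73645334, -0.54743151,  0.2458284 ]), 'torque': array([ 0.00884512, -0.02367663,  0.01069006]), 'gripper_force': 0.0, 'opening': 1.0012899151740495}
```

View pics/top0.png

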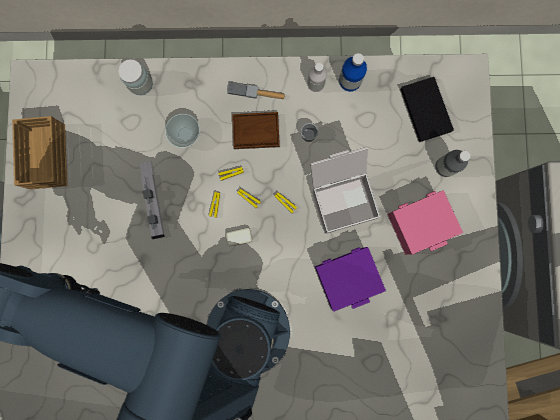

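View pics/scene0.png

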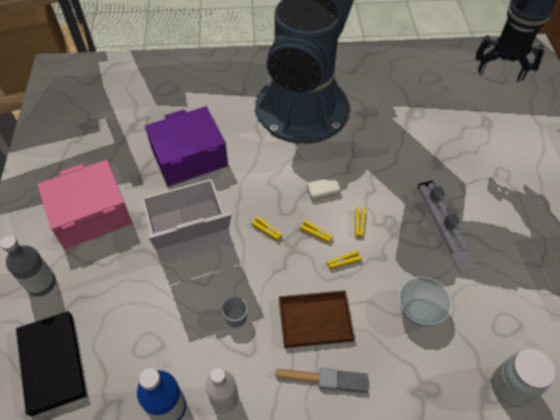

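The top view shows 4 yellow pins at (285,201), (215,204), (248,197) and (231,172). The white open tub is at (345,203), with its lid leaning back at (340,165). The tray is at (256,130), and the track runs from its black cap (157,237) to its open end (147,160). The cleats are at about (150,194) and (153,218), the bowl at (182,128), the cup at (310,132).

What could be mistaken:
- **Tub:** white (345,203) against pink (427,223) and purple (350,278). I choose the white one.
- **Tray:** walnut (256,130) against the wooden crate (40,152) and the black box (427,108). I choose the walnut one.
- **Cup:** steel cup (310,132) against the bottles.

One close crop will check these.

```bash
python3 - <<'E'
import pickle
from h import *
f=pickle.load(open('top0.pkl','rb')); p=f['pixels']
a=cv2.resize(p[150:250,120:220],None,fx=4,fy=4,interpolation=cv2.INTER_CUBIC)
b=cv2.resize(p[140:240,295:395],None,fx=4,fy=4,interpolation=cv2.INTER_CUBIC)
cv2.imwrite('pics/crop0.png',np.hstack([a,b]))
h=cv2.cvtColor(p,cv2.COLOR_BGR2HSV)
m=cv2.inRange(h,(0,120,40),(14,255,170)); 
c,_=cv2.findContours(m,cv2.RETR_EXTERNAL,cv2.CHAIN_APPROX_NONE)
for k in c:
    if cv2.contourArea(k)>300:
        r=cv2.minAreaRect(k); print(r,[onz(f,*q,0.022).round(3)[:2] for q in cv2.boxPoints(r)])
h=cv2.inRange(h,(20,120,90),(36,255,255))
for k in cv2.findContours(h,cv2.RETR_EXTERNAL,cv2.CHAIN_APPROX_NONE)[0]:
    if cv2.contourArea(k)>40:
        q=np.array([onz(f,*x[0],0.012)[:2] for x in k]); vx,vy,x0,y0=cv2.fitLine(q.astype(np.float32),cv2.DIST_L2,0,.01,.01).ravel(); print(q.mean(0).round(3),x0,y0,np.arctan2(vy,vx))
E
```

```text
((255.42311096191406, 129.88462829589844), (34.342044830322266, 45.567413330078125), 87.27368927001953) [array([0.739, 0.053]), array([ 0.745, -0.104]), array([ 0.624, -0.109]), array([0.618, 0.047])]
[ 0.429 -0.133] 0.42919478 -0.13252746 0.8275096
[0.422 0.113] 0.42154238 0.11320835 -0.1745538
[ 0.446 -0.007] 0.44571984 -0.007087109 0.9269039
[0.534 0.059] 0.53406245 0.059263203 -1.2882808
```

View pics/crop0.png

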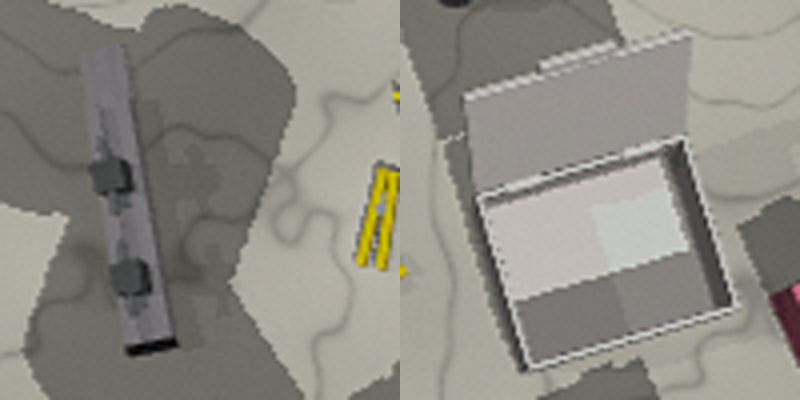

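The crop confirms the choice. On the left is the track, with its black cap at the bottom and cleat heads at crop (110,177) and (131,278). On the right is the white tub with its lid leaning back; rim corners are at crop (527,368), (738,307), (685,140) and (480,195).

```bash
python3 - <<'E'
import pickle
from h import *
f=pickle.load(open('top0.pkl','rb'))
A=lambda x,y,z:onz(f,120+x/4-.4,150+y/4-.4,z)
B=lambda x,y,z:onz(f,295+(x-400)/4-.4,140+y/4-.4,z)
e=A(103,48,.004);c=A(152,347,.02);print('track',e,c,np.linalg.norm(e-c))
d=(e-c)[:2];d/=np.linalg.norm(d);print('dir',d,np.arctan2(d[1],d[0]),'mouth',e[:2]-.022*d,'o',c[:2]+.08*d)
print('c1',A(110,176,.06),'c2',A(131,277,.06))
R=[B(*q,.09) for q in((527,368),(738,307),(685,140),(480,195))]
for r in R: print('rim',r.round(3))
print('ctr',np.mean(R,0)); v=R[0]-R[3]; print('y-len',np.linalg.norm(R[0]-R[1]),'x-len',np.linalg.norm(v)); w=R[0]-R[1]; print('ydir',np.arctan2(w[1],w[0]), 'xdir',np.arctan2(-v[1],-v[0]))
print('lid tab',B(580,55,.24))
for n,(u,v,z) in dict(cup=(310,131,.055),bowl=(182,128,.06)).items(): print(n,onz(f,u,v,z))
E
```

```text
track [0.57753611 0.35503991 0.004     ] [0.3177962  0.30327105 0.02      ] 0.26533156552049814
dir [0.98071052 0.19546579] 0.19673237719290926 mouth [0.55596048 0.35073967] o [0.39625304 0.31890831]
c1 [0.45873702 0.33163343 0.06      ] c2 [0.37421917 0.31224288 0.06      ]
rim [ 0.326 -0.261  0.09 ]
rim [ 0.374 -0.432  0.09 ]
rim [ 0.512 -0.393  0.09 ]
rim [ 0.468 -0.225  0.09 ]
ctr [ 0.42000619 -0.3278252   0.09      ]
y-len 0.1780523051010613 x-len 0.14574661823908816
ydir 1.84410723971339 xdir 0.24801809936201186
lid tab [ 0.55328015 -0.29260273  0.24      ]
cup [ 0.667643   -0.21460561  0.055     ]
bowl [0.68132786 0.21812832 0.06      ]
```

Call:
jog_arm([
  {"dp":[37,-17.5,-10],"angular":[0,0,0.067]},
  {"dp":[37,-17.5,-10],"angular":[0,0,0.067]},
  {"dp":[37,-17.5,-10],"angular":[0,0,0.067]},
  {"dp":[37,-17.5,-10],"angular":[0,0,0.067]},
  {"dp":[37,-17.5,-10],"angular":[0,0,0.067]},
  {"dp":[37,-17.5,-10],"angular":[0,0,0.067]},
  {"dp":[36,-17.5,-10],"angular":[0,0,0.067]},
  {"dp":[36,-17.5,-10],"angular":[0,0,0.067]},
], grip=60, newtons=60)

```text
t: 1.1
eef_pos: [0.4597, 0.3312, 0.1507]
eef_rot: [-0.0, -0.101, 0.995, -0.0]
force: [0.1, 1.1, 1.2]
opening: 0.699
gripper_force: 0.0
```

```bash
cat >> h.py <<'E'
def st():
    s=robot.state(); q=s['eef_rot']
    from scipy.spatial.transform import Rotation as Ro
    R=Ro.from_quat([q[1],q[2],q[3],q[0]]).as_matrix()
    print('t',round(s['t'],2),'p',(s['eef_pos']*1000).round(1),'yang',round(np.arctan2(R[1,1],R[0,1]),3),'zax',R[:,2].round(3),'j',s['joints'].round(2),'open',round(s['opening']*85.4,1),'gf',round(float(np.max(s['gripper_force'])),1),'F',s['force'].round(1))
E
python3 - <<'E'
from h import *
import pickle
st(); f=snap('wrist','w1.png'); pickle.dump(f,open('w1.pkl','wb')); print(f['fx'],f['cx'],f['cy'])
for p in ((.459,.3315,.06),(.374,.313,.06),(.551,.35,.004)): print(proj(f,p,True))
E
```

```text
t 1.1 p [459.7 331.2 150.7] yang 1.773 zax [-0.001 -0.    -1.   ] j [ 0.62  0.38 -0.02  1.18  0.    0.42] open 59.7 gf 0.0 F [0.1 1.1 1.2]
325.19226210127806 279.54516273093003 208.23896893322055
(np.float64(282.2906298043833), np.float64(212.02239855374475))
(np.float64(280.9553712024285), np.float64(93.9478759848029))
(np.float64(281.27739886824793), np.float64(282.52625142014097))
```

View pics/w1.png

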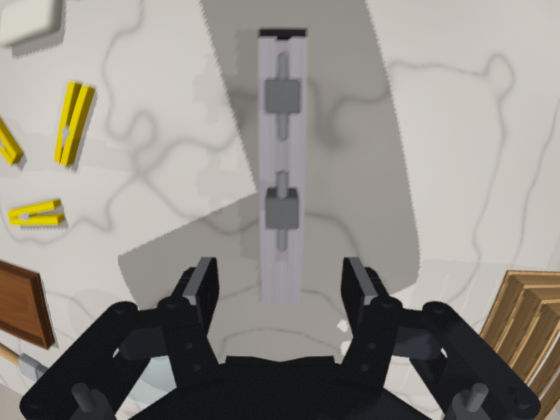

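The picture shows the cleat1 head at (282,210), within 2 px of my prediction. Cleat2 is at (282,97), the cap at (283,33) and the landing end at (283,302). The track is straight between the fingers, so I can descend.

Call:
jog_arm([
  {"dp":[-1,0,-25]},
  {"dp":[0,0,-25]},
  {"dp":[0,0,-25]},
  {"dp":[0,0,-25]},
  {"dp":[0,0,-15]},
  {"dp":[0,0,-7]},
  {"dp":[0,0,0]},
  {"dp":[0,0,0]},
])

```text
invalid input at $.targets[0]: expected keys dp, angular
```

Call:
jog_arm([
  {"dp":[0,0,0]},
  {"dp":[0,0,0]},
  {"dp":[0,0,0]},
  {"dp":[0,0,0]},
  {"dp":[0,0,0]},
  {"dp":[0,0,0]},
  {"dp":[0,0,0]},
  {"dp":[0,0,0]},
], grip=15, newtons=60)

```text
invalid input at $.targets[0]: expected keys dp, angular
```

Call:
jog_arm([
  {"dp":[-1,0,-25],"angular":[0,0,0]},
  {"dp":[0,0,-25],"angular":[0,0,0]},
  {"dp":[0,0,-25],"angular":[0,0,0]},
  {"dp":[0,0,-25],"angular":[0,0,0]},
  {"dp":[0,0,-15],"angular":[0,0,0]},
  {"dp":[0,0,-7],"angular":[0,0,0]},
  {"dp":[0,0,0],"angular":[0,0,0]},
  {"dp":[0,0,0],"angular":[0,0,0]},
])

```text
t: 2.15
eef_pos: [0.4582, 0.3324, 0.0301]
eef_rot: [0.0, -0.1, 0.995, 0.0]
force: [0.2, -0.4, 0.8]
opening: 0.7
gripper_force: 0.0
```

Call:
jog_arm([
  {"dp":[0,0,0],"angular":[0,0,0]},
  {"dp":[0,0,0],"angular":[0,0,0]},
  {"dp":[0,0,0],"angular":[0,0,0]},
  {"dp":[0,0,0],"angular":[0,0,0]},
  {"dp":[0,0,0],"angular":[0,0,0]},
  {"dp":[0,0,0],"angular":[0,0,0]},
  {"dp":[0,0,0],"angular":[0,0,0]},
  {"dp":[0,0,0],"angular":[0,0,0]},
], grip=15, newtons=60)

```text
t: 3.15
eef_pos: [0.458, 0.3323, 0.0298]
eef_rot: [0.0, -0.1, 0.995, 0.0]
force: [-1.1, -0.7, 7.0]
opening: 0.296
gripper_force: 59.3
```

Call:
jog_arm([
  {"dp":[13.4,2.7,0],"angular":[0,0,0]},
  {"dp":[13.4,2.7,0],"angular":[0,0,0]},
  {"dp":[13.4,2.7,0],"angular":[0,0,0]},
  {"dp":[13.4,2.7,0],"angular":[0,0,0]},
  {"dp":[13.4,2.7,0],"angular":[0,0,0]},
  {"dp":[13.4,2.7,0],"angular":[0,0,0]},
  {"dp":[13.4,2.7,0],"angular":[0,0,0]},
  {"dp":[0,0,0],"angular":[0,0,0]},
])

```text
t: 4.15
eef_pos: [0.5529, 0.3514, 0.0298]
eef_rot: [0.001, -0.1, 0.995, 0.0]
force: [2.0, 1.2, 4.1]
opening: 0.294
gripper_force: 59.6
```

```bash
python3 - <<'E'
from h import *
import pickle
st(); f=snap('wrist','w2.png'); pickle.dump(f,open('w2.pkl','wb')); g=snap('top'); pickle.dump(g,open('top1.pkl','wb'))
p=cv2.resize(f['pixels'],(400,300)); q=cv2.resize(g['pixels'][140:240,120:253],(400,300),interpolation=cv2.INTER_CUBIC)
cv2.imwrite('pics/c2.png',np.hstack([p,q]))
E
```

```text
t 4.15 p [552.9 351.4  29.8] yang 1.771 zax [ 0.002  0.001 -1.   ] j [ 0.57  0.63  0.07  1.01 -0.    0.37] open 25.1 gf 59.6 F [2.  1.2 4.1]
```

View pics/c2.png

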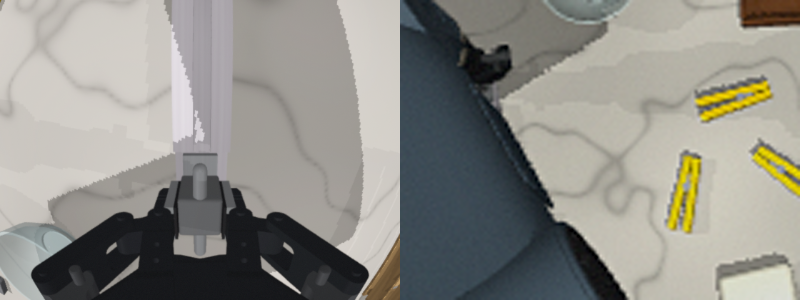

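The left half shows cleat1 held in the fingers, with its foot's rear edge at about (200,153), next to the lips' end. I'll check the clearance numerically, then lift.

```bash
python3 - <<'E'
from h import *
import pickle
f=pickle.load(open('w2.pkl','rb'))
d=np.array([.98,.2]);
c=np.array([.5529,.3514])
print('foot rear',np.array(proj(f,(*(c-.022*d),.010),True))*[400/560,300/420],'foot w/ +-13', [np.array(proj(f,(*(c-.022*d+s*np.array([-.2,.98])),.010),True))*[400/560,300/420] for s in(.013,-.013)])
for k in (.02,.025,.03,.035): print(k,np.array(proj(f,(*(c-k*d),.018),True))*[400/560,300/420])
E
```

```text
foot rear [201.72830184 153.49812523] foot w/ +-13 [array([219.38647207, 153.45514532]), array([184.04740672, 153.52278027])]
0.02 [201.82284679 159.81037909]
0.025 [201.83103939 153.08109085]
0.03 [201.83814876 146.21875902]
0.035 [201.84409556 139.23171907]
```

Call:
jog_arm([
  {"dp":[0,0,3],"angular":[0,0,0]},
  {"dp":[0,0,3],"angular":[0,0,0]},
  {"dp":[0,0,0],"angular":[0,0,0]},
  {"dp":[0,0,0],"angular":[0,0,0]},
  {"dp":[0,0,0],"angular":[0,0,0]},
  {"dp":[0,0,0],"angular":[0,0,0]},
  {"dp":[0,0,0],"angular":[0,0,0]},
  {"dp":[0,0,0],"angular":[0,0,0]},
])

```text
t: 5.25
eef_pos: [0.5515, 0.3509, 0.0353]
eef_rot: [-0.0, -0.1, 0.995, -0.0]
force: [-0.1, 0.0, -1.5]
opening: 0.298
gripper_force: 58.8
```

Call:
jog_arm([
  {"dp":[0,0,42],"angular":[0,0,0]},
  {"dp":[0,0,42],"angular":[0,0,0]},
  {"dp":[0,0,41],"angular":[0,0,0]},
  {"dp":[16,-43,0],"angular":[0,0,-0.02]},
  {"dp":[16,-43,0],"angular":[0,0,-0.02]},
  {"dp":[16,-43,0],"angular":[0,0,-0.02]},
  {"dp":[16,-43,0],"angular":[0,0,-0.02]},
  {"dp":[16,-43,0],"angular":[0,0,-0.02]},
])

```text
t: 6.25
eef_pos: [0.6319, 0.1345, 0.1604]
eef_rot: [0.0, -0.05, 0.999, 0.0]
force: [0.4, 0.3, -1.0]
opening: 0.294
gripper_force: 59.3
```

Call:
jog_arm([
  {"dp":[16,-43,0],"angular":[0,0,-0.02]},
  {"dp":[16,-43,0],"angular":[0,0,-0.02]},
  {"dp":[16,-43,0],"angular":[0,0,-0.02]},
  {"dp":[0,0,-25],"angular":[0,0,0]},
  {"dp":[0,0,-25],"angular":[0,0,0]},
  {"dp":[0,0,0],"angular":[0,0,0]},
  {"dp":[0,0,0],"angular":[0,0,0]},
  {"dp":[0,0,0],"angular":[0,0,0]},
])

```text
t: 7.25
eef_pos: [0.6802, 0.0071, 0.1117]
eef_rot: [0.001, -0.02, 1.0, -0.0]
force: [-1.4, 0.1, -0.7]
opening: 0.294
gripper_force: 59.3
```

```bash
python3 - <<'E'
from h import *
import pickle
st(); f=snap('wrist'); pickle.dump(f,open('w3.pkl','wb')); g=snap('scene')
p=cv2.resize(f['pixels'],(400,300)); q=g['pixels'][180:380,200:467]; q=cv2.resize(q,(400,300),interpolation=cv2.INTER_CUBIC)
cv2.imwrite('pics/c3.png',np.hstack([p,q]))
E
```

```text
t 7.25 p [680.2   7.1 111.7] yang 1.611 zax [ 0.002  0.    -1.   ] j [ 0.01  0.63  0.29  1.23 -0.   -0.03] open 25.1 gf 59.3 F [-1.4  0.1 -0.7]
```

View pics/c3.png

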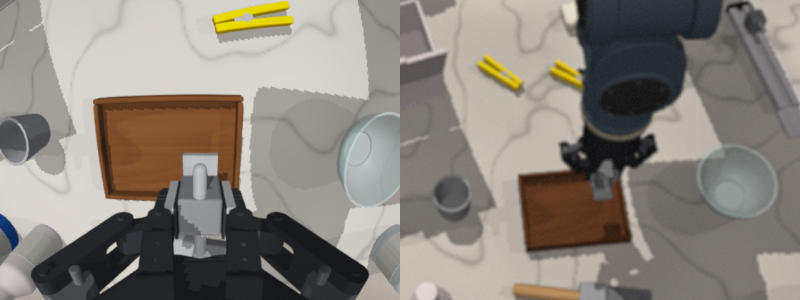

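The wrist view shows the tray outline from (95,97) to (243,97), with the cleat over its +y half. The bowl is clear at (370,160). I'll check the predicted tray corners against it.

```bash
python3 - <<'E'
from h import *
import pickle
f=pickle.load(open('w3.pkl','rb'));k=np.array([400/560,300/420])
for p in((.618,.047,.022),(.624,-.109,.022)): print(p,np.array(proj(f,p,True))*k)
for u,v in((243,97),(95,98)): print(onz(f,u*1.4,v*1.4,.022,True))
E
```

```text
(0.618, 0.047, 0.022) [243.56233592  94.38845435]
(0.624, -0.109, 0.022) [94.14253538 97.29716241]
[0.62068075 0.04660624 0.022     ]
[ 0.62478089 -0.10798142  0.022     ]
```

Call:
jog_arm([
  {"dp":[-2,0,-25],"angular":[0,0,0]},
  {"dp":[-2,0,-25],"angular":[0,0,0]},
  {"dp":[0,0,-15],"angular":[0,0,0]},
  {"dp":[0,0,-7],"angular":[0,0,0]},
  {"dp":[0,0,-3],"angular":[0,0,0]},
  {"dp":[0,0,-2],"angular":[0,0,0]},
  {"dp":[0,0,0],"angular":[0,0,0]},
  {"dp":[0,0,0],"angular":[0,0,0]},
])

```text
t: 8.35
eef_pos: [0.6758, 0.0069, 0.0337]
eef_rot: [0.0, -0.02, 1.0, -0.0]
force: [-0.0, -0.5, -0.3]
opening: 0.299
gripper_force: 59.3
```

Call:
jog_arm([
  {"dp":[0,0,-1],"angular":[0,0,0]},
  {"dp":[0,0,0],"angular":[0,0,0]},
  {"dp":[0,0,0],"angular":[0,0,0]},
  {"dp":[0,0,0],"angular":[0,0,0]},
  {"dp":[0,0,10],"angular":[0,0,0]},
  {"dp":[0,0,30],"angular":[0,0,0]},
  {"dp":[0,0,40],"angular":[0,0,0]},
  {"dp":[0,0,40],"angular":[0,0,0]},
], grip=60)

```text
t: 9.35
eef_pos: [0.6755, 0.007, 0.1544]
eef_rot: [0.0, -0.02, 1.0, 0.0]
force: [0.6, -0.6, 0.0]
opening: 0.702
gripper_force: 0.0
```

Call:
jog_arm([
  {"dp":[-38,38,0],"angular":[0,0,0.02]},
  {"dp":[-38,38,0],"angular":[0,0,0.02]},
  {"dp":[-38,38,0],"angular":[0,0,0.02]},
  {"dp":[-38,38,0],"angular":[0,0,0.02]},
  {"dp":[-38,38,0],"angular":[0,0,0.02]},
  {"dp":[-38,38,0],"angular":[0,0,0.02]},
  {"dp":[-38,38,0],"angular":[0,0,0.02]},
  {"dp":[-36,40,0],"angular":[0,0,0.02]},
])

```text
t: 10.35
eef_pos: [0.3724, 0.3141, 0.1533]
eef_rot: [0.001, -0.1, 0.995, 0.0]
force: [1.4, 0.6, -0.6]
opening: 0.701
gripper_force: 0.0
```

```bash
python3 - <<'E'
from h import *
import pickle
st(); f=snap('wrist'); pickle.dump(f,open('w4.pkl','wb')); g=snap('scene')
p=cv2.resize(f['pixels'],(400,300)); q=g['pixels'][180:380,200:467]; q=cv2.resize(q,(400,300),interpolation=cv2.INTER_CUBIC)
cv2.imwrite('pics/c4.png',np.hstack([p,q]))
print(np.array(proj(f,(.374,.313,.06),True))/1.4, np.array(proj(f,(.396,.319,.018),True))/1.4)
E
```

```text
t 10.35 p [372.4 314.1 153.3] yang 1.771 zax [ 0.001  0.001 -1.   ] j [ 0.7   0.21 -0.23  1.12 -0.    0.5 ] open 59.9 gf 0.0 F [ 1.4  0.6 -0.6]
[199.8380271  152.37948151] [200.98787548 159.0138771 ]
```

View pics/c4.png

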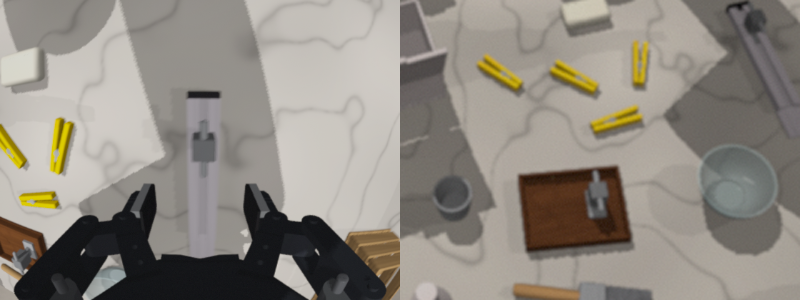

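The scene half shows cleat1 standing in the tray. In the wrist half the cleat2 head top is at (203.5,148) and the track is centred on column 203.5.

```bash
python3 - <<'E'
from h import *
import pickle
f=pickle.load(open('w4.pkl','rb'))
print(onz(f,203.7*1.4,148.5*1.4,.06,True), onz(f,203.5*1.4,96*1.4,.02,True))
E
```

```text
[0.36893883 0.31615172 0.06      ] [0.3176275  0.30598941 0.02      ]
```

Call:
jog_arm([
  {"dp":[-2.5,1,-25],"angular":[0,0,0]},
  {"dp":[0,0,-25],"angular":[0,0,0]},
  {"dp":[0,0,-25],"angular":[0,0,0]},
  {"dp":[0,0,-25],"angular":[0,0,0]},
  {"dp":[0,0,-15],"angular":[0,0,0]},
  {"dp":[0,0,-8],"angular":[0,0,0]},
  {"dp":[0,0,0],"angular":[0,0,0]},
  {"dp":[0,0,0],"angular":[0,0,0]},
])

```text
t: 11.45
eef_pos: [0.3715, 0.3143, 0.03]
eef_rot: [0.0, -0.1, 0.995, 0.0]
force: [-0.2, -0.2, 0.6]
opening: 0.702
gripper_force: 0.0
```

Call:
jog_arm([
  {"dp":[0,0,0],"angular":[0,0,0]},
  {"dp":[0,0,0],"angular":[0,0,0]},
  {"dp":[0,0,0],"angular":[0,0,0]},
  {"dp":[0,0,0],"angular":[0,0,0]},
  {"dp":[0,0,0],"angular":[0,0,0]},
  {"dp":[0,0,0],"angular":[0,0,0]},
  {"dp":[0,0,0],"angular":[0,0,0]},
  {"dp":[0,0,0],"angular":[0,0,0]},
], grip=15, newtons=60)

```text
t: 12.45
eef_pos: [0.3713, 0.3142, 0.0298]
eef_rot: [0.0, -0.1, 0.995, 0.0]
force: [-1.0, 0.3, 6.7]
opening: 0.297
gripper_force: 58.7
```

Call:
jog_arm([
  {"dp":[12.2,2.47,0],"angular":[0,0,0]},
  {"dp":[12.2,2.47,0],"angular":[0,0,0]},
  {"dp":[12.2,2.47,0],"angular":[0,0,0]},
  {"dp":[12.2,2.47,0],"angular":[0,0,0]},
  {"dp":[12.2,2.47,0],"angular":[0,0,0]},
  {"dp":[12.2,2.47,0],"angular":[0,0,0]},
  {"dp":[12.2,2.47,0],"angular":[0,0,0]},
  {"dp":[12.2,2.47,0],"angular":[0,0,0]},
])

```text
t: 13.45
eef_pos: [0.4687, 0.3339, 0.0298]
eef_rot: [-0.0, -0.1, 0.995, 0.0]
force: [-7.2, -1.2, 11.2]
opening: 0.297
gripper_force: 59.4
```

Call:
jog_arm([
  {"dp":[12.2,2.47,0],"angular":[0,0,0]},
  {"dp":[12.2,2.47,0],"angular":[0,0,0]},
  {"dp":[12.2,2.47,0],"angular":[0,0,0]},
  {"dp":[12.2,2.47,0],"angular":[0,0,0]},
  {"dp":[12.2,2.47,0],"angular":[0,0,0]},
  {"dp":[12.2,2.47,0],"angular":[0,0,0]},
  {"dp":[12.2,2.47,0],"angular":[0,0,0]},
  {"dp":[0,0,0],"angular":[0,0,0]},
])

```text
t: 14.45
eef_pos: [0.5552, 0.3514, 0.0298]
eef_rot: [0.001, -0.1, 0.995, 0.0]
force: [2.8, 1.1, 4.4]
opening: 0.299
gripper_force: 59.3
```

```bash
python3 - <<'E'
from h import *
import pickle
st(); f=snap('wrist'); 
p=f['pixels'][60:360,180:380]; q=pickle.load(open('w2.pkl','rb'))['pixels'][60:360,180:380]
cv2.imwrite('pics/c5.png',np.hstack([p,q]))
E
```

```text
t 14.45 p [555.2 351.4  29.8] yang 1.771 zax [ 0.001  0.001 -1.   ] j [ 0.56  0.63  0.08  1.02 -0.    0.36] open 25.6 gf 59.3 F [2.8 1.1 4.4]
```

View pics/c5.png

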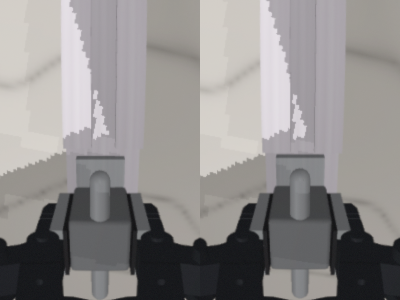

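The left half (cleat2) looks the same as the right half (cleat1 earlier): the foot's rear edge at (100,157) is clear of the lips. Lifting.

Call:
jog_arm([
  {"dp":[0,0,6],"angular":[0,0,0]},
  {"dp":[0,0,45],"angular":[0,0,0]},
  {"dp":[0,0,45],"angular":[0,0,0]},
  {"dp":[0,0,35],"angular":[0,0,0]},
  {"dp":[12,-41.5,0],"angular":[0,0,-0.016]},
  {"dp":[12,-41.5,0],"angular":[0,0,-0.016]},
  {"dp":[12,-41.5,0],"angular":[0,0,-0.016]},
  {"dp":[12,-41.5,0],"angular":[0,0,-0.016]},
])

```text
t: 15.5
eef_pos: [0.6018, 0.1837, 0.1605]
eef_rot: [-0.0, -0.068, 0.998, -0.0]
force: [0.2, -0.3, -0.3]
opening: 0.297
gripper_force: 59.2
```

Call:
jog_arm([
  {"dp":[12,-41.5,0],"angular":[0,0,-0.016]},
  {"dp":[12,-41.5,0],"angular":[0,0,-0.016]},
  {"dp":[12,-41.5,0],"angular":[0,0,-0.016]},
  {"dp":[12,-41.5,0],"angular":[0,0,-0.016]},
  {"dp":[12,-41.5,0],"angular":[0,0,-0.016]},
  {"dp":[12,-41.5,0],"angular":[0,0,-0.016]},
  {"dp":[0,0,0],"angular":[0,0,0]},
  {"dp":[0,0,0],"angular":[0,0,0]},
])

```text
t: 16.5
eef_pos: [0.6736, -0.0636, 0.1602]
eef_rot: [-0.0, -0.02, 1.0, 0.0]
force: [-0.1, 0.2, -1.8]
opening: 0.295
gripper_force: 59.4
```

Call:
jog_arm([
  {"dp":[2,0,-30],"angular":[0,0,0]},
  {"dp":[0,0,-35],"angular":[0,0,0]},
  {"dp":[0,0,-30],"angular":[0,0,0]},
  {"dp":[0,0,-18],"angular":[0,0,0]},
  {"dp":[0,0,-8],"angular":[0,0,0]},
  {"dp":[0,0,-5],"angular":[0,0,0]},
  {"dp":[0,0,-1.5],"angular":[0,0,0]},
  {"dp":[0,0,0],"angular":[0,0,0]},
])

```text
t: 17.5
eef_pos: [0.6764, -0.0639, 0.0334]
eef_rot: [0.0, -0.02, 1.0, -0.0]
force: [0.0, -0.2, -1.4]
opening: 0.296
gripper_force: 59.3
```

Call:
jog_arm([
  {"dp":[0,0,0],"angular":[0,0,0]},
  {"dp":[0,0,0],"angular":[0,0,0]},
  {"dp":[0,0,0],"angular":[0,0,0]},
  {"dp":[0,0,0],"angular":[0,0,0]},
  {"dp":[0,0,10],"angular":[0,0,0]},
  {"dp":[0,0,30],"angular":[0,0,0]},
  {"dp":[0,0,40],"angular":[0,0,0]},
  {"dp":[0,0,40],"angular":[0,0,0]},
], grip=48)

```text
t: 18.5
eef_pos: [0.6759, -0.064, 0.1548]
eef_rot: [0.0, -0.02, 1.0, -0.0]
force: [0.4, -0.1, 0.4]
opening: 0.563
gripper_force: 0.0
```

```bash
cat >> h.py <<'E'
def pins(f,z=.012):
    h=cv2.inRange(cv2.cvtColor(f['pixels'],cv2.COLOR_BGR2HSV),(20,120,90),(36,255,255))
    for k in cv2.findContours(h,cv2.RETR_EXTERNAL,cv2.CHAIN_APPROX_NONE)[0]:
        if cv2.contourArea(k)>40:
            r=cv2.minAreaRect(k); q=np.array([onz(f,*x[0],z)[:2] for x in k]); vx,vy,x0,y0=cv2.fitLine(q.astype(np.float32),cv2.DIST_L2,0,.01,.01).ravel()
            print('px',np.round(r[0]),'ctr',onz(f,*r[0],z)[:2].round(4),'yaw',round(float(np.arctan2(vy,vx)),3),'area',cv2.contourArea(k))
E
python3 - <<'E'
from h import *
import pickle
st(); g=snap('top'); pickle.dump(g,open('top2.pkl','wb')); s=snap('scene'); pickle.dump(s,open('sc2.pkl','wb'))
print('top');pins(g);print('scene');pins(s)
cv2.imwrite('pics/c6.png',cv2.resize(s['pixels'][180:380,200:467],(667,500),interpolation=cv2.INTER_CUBIC))
E
```

```text
t 18.5 p [675.9 -64.  154.8] yang 1.611 zax [ 0. -0. -1.] j [-0.09  0.62  0.38  1.33 -0.   -0.13] open 48.1 gf 0.0 F [ 0.4 -0.1  0.4]
top
px [286. 202.] ctr [ 0.4308 -0.1311] yaw 0.833 area 101.0
scene
px [349. 258.] ctr [0.5331 0.0685] yaw -1.252 area 177.5
px [266. 229.] ctr [ 0.4345 -0.1303] yaw 0.823 area 271.5
px [359. 222.] ctr [0.4291 0.1088] yaw -0.195 area 160.0
```

View pics/c6.png

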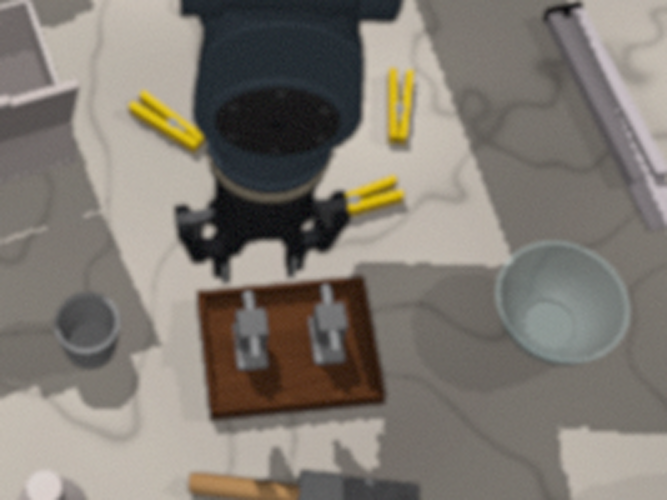

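Both cleats stand in the tray, at (250,330) and (328,325) in the crop. Now the pins, nearest to the tub first.

Call:
jog_arm([
  {"dp":[-30.5,-8.4,-3],"angular":[0,0,0.099]},
  {"dp":[-30.5,-8.4,-3],"angular":[0,0,0.099]},
  {"dp":[-30.5,-8.4,-3],"angular":[0,0,0.099]},
  {"dp":[-30.5,-8.4,-3],"angular":[0,0,0.099]},
  {"dp":[-30.5,-8.4,-3],"angular":[0,0,0.099]},
  {"dp":[-30.5,-8.4,-3],"angular":[0,0,0.099]},
  {"dp":[-30.5,-8.4,-3],"angular":[0,0,0.099]},
  {"dp":[-30.5,-8.4,-3],"angular":[0,0,0.099]},
])

```text
t: 19.6
eef_pos: [0.431, -0.1314, 0.1289]
eef_rot: [0.0, -0.406, 0.914, -0.0]
force: [-0.6, -0.7, 0.0]
opening: 0.559
gripper_force: 0.0
```

```bash
cat >> h.py <<'E'
def wpins(z=.014,save=None):
    f=snap('wrist',save)
    h=cv2.inRange(cv2.cvtColor(f['pixels'],cv2.COLOR_BGR2HSV),(20,120,90),(36,255,255))
    h=cv2.morphologyEx(h,cv2.MORPH_CLOSE,np.ones((9,9),np.uint8))
    for k in cv2.findContours(h,cv2.RETR_EXTERNAL,cv2.CHAIN_APPROX_NONE)[0]:
        if cv2.contourArea(k)>150:
            q=np.array([onz(f,*x[0],z,True)[:2]*1000 for x in k]).astype(np.float32); (c,s,a)=cv2.minAreaRect(q)
            if s[0]<s[1]: a+=90
            print('pin ctr',np.round(c,1),'size',np.round(s),'yaw',round(np.deg2rad(a),3),'px',k.reshape(-1,2).mean(0).round())
E
python3 - <<'E'
from h import *
st(); wpins()
E
```

```text
t 19.6 p [ 431.  -131.4  128.9] yang 2.406 zax [ 0. -0. -1.] j [-0.3   0.16 -0.36  1.05 -0.   -1.13] open 47.7 gf 0.0 F [-0.6 -0.7  0. ]
pin ctr [ 430.3 -130.7] size [86. 26.] yaw 0.835 px [283. 196.]
```

Call:
jog_arm([
  {"dp":[0,0,-30],"angular":[0,0,0]},
  {"dp":[0,0,-30],"angular":[0,0,0]},
  {"dp":[0,0,-30],"angular":[0,0,0]},
  {"dp":[0,0,-20],"angular":[0,0,0]},
  {"dp":[0,0,-10],"angular":[0,0,0]},
  {"dp":[0,0,-4],"angular":[0,0,0]},
  {"dp":[0,0,0],"angular":[0,0,0]},
  {"dp":[0,0,0],"angular":[0,0,0]},
])

```text
t: 20.65
eef_pos: [0.4325, -0.1313, 0.0054]
eef_rot: [0.0, -0.404, 0.915, -0.0]
force: [1.5, 0.5, 0.4]
opening: 0.559
gripper_force: 0.0
```

Call:
jog_arm([
  {"dp":[0,0,0],"angular":[0,0,0]},
  {"dp":[0,0,0],"angular":[0,0,0]},
  {"dp":[0,0,0],"angular":[0,0,0]},
  {"dp":[0,0,0],"angular":[0,0,0]},
  {"dp":[0,0,0],"angular":[0,0,0]},
  {"dp":[0,0,20],"angular":[0,0,0]},
  {"dp":[0,0,60],"angular":[0,0,0]},
  {"dp":[0,0,60],"angular":[0,0,0]},
], grip=8, newtons=40)

```text
t: 21.65
eef_pos: [0.4315, -0.131, 0.1465]
eef_rot: [-0.0, -0.404, 0.915, 0.0]
force: [1.2, -0.7, -0.6]
opening: 0.262
gripper_force: 39.3
```

Call:
jog_arm([
  {"dp":[-3.5,-40,0],"angular":[0,0,0]},
  {"dp":[-3.5,-40,0],"angular":[0,0,0]},
  {"dp":[-3.5,-40,0],"angular":[0,0,0]},
  {"dp":[-3.5,-40,0],"angular":[0,0,0]},
  {"dp":[-3.5,-38,0],"angular":[0,0,0]},
  {"dp":[0,0,-25],"angular":[0,0,0]},
  {"dp":[0,0,-30],"angular":[0,0,0]},
  {"dp":[0,0,-25],"angular":[0,0,0]},
])

```text
t: 22.65
eef_pos: [0.4143, -0.3292, 0.0638]
eef_rot: [-0.0, -0.404, 0.915, 0.0]
force: [-0.4, -0.5, 0.1]
opening: 0.259
gripper_force: 39.3
```

Call:
jog_arm([
  {"dp":[0,0,-10],"angular":[0,0,0]},
  {"dp":[0,0,0],"angular":[0,0,0]},
  {"dp":[0,0,0],"angular":[0,0,0]},
  {"dp":[0,0,0],"angular":[0,0,0]},
  {"dp":[0,0,0],"angular":[0,0,0]},
  {"dp":[0,0,0],"angular":[0,0,0]},
  {"dp":[0,0,40],"angular":[0,0,0]},
  {"dp":[0,0,50],"angular":[0,0,0]},
], grip=45)

```text
t: 23.65
eef_pos: [0.4139, -0.3287, 0.1452]
eef_rot: [-0.0, -0.404, 0.915, 0.001]
force: [1.0, -0.5, 0.6]
opening: 0.528
gripper_force: 0.0
```

```bash
python3 - <<'E'
from h import *
st(); wpins(.02); pins(snap('top'))
E
```

```text
t 23.65 p [ 413.9 -328.7  145.2] yang 2.403 zax [-0.002  0.001 -1.   ] j [-0.67  0.3  -0.13  1.13 -0.   -1.5 ] open 45.1 gf 0.0 F [ 1.  -0.5  0.6]
pin ctr [ 4.652e+02 -1.000e-01] size [54. 18.] yaw 1.464 px [417. 399.]
pin ctr [ 414.5 -328.8] size [87. 26.] yaw 0.845 px [282. 194.]
px [215. 204.] ctr [0.4253 0.1111] yaw -0.176 area 119.0
px [248. 197.] ctr [ 0.4491 -0.0026] yaw 0.931 area 116.5
px [231. 172.] ctr [0.5359 0.0578] yaw -1.285 area 99.5
```

Call:
jog_arm([
  {"dp":[4.2,40.6,-2],"angular":[0,0,0.012]},
  {"dp":[4.2,40.6,-2],"angular":[0,0,0.012]},
  {"dp":[4.2,40.6,-2],"angular":[0,0,0.012]},
  {"dp":[4.2,40.6,-2],"angular":[0,0,0.012]},
  {"dp":[4.2,40.6,-2],"angular":[0,0,0.012]},
  {"dp":[4.2,40.6,-2],"angular":[0,0,0.012]},
  {"dp":[4.2,40.6,-2],"angular":[0,0,0.012]},
  {"dp":[4.2,40.6,-2],"angular":[0,0,0.012]},
], grip=48)

```text
t: 24.75
eef_pos: [0.4481, -0.0031, 0.1287]
eef_rot: [0.0, -0.448, 0.894, -0.0]
force: [0.7, -0.3, -0.6]
opening: 0.565
gripper_force: 0.0
```

```bash
python3 - <<'E'
from h import *
st(); wpins()
E
```

```text
t 24.75 p [448.1  -3.1 128.7] yang 2.499 zax [ 0. -0. -1.] j [-0.01  0.15 -0.37  1.05 -0.   -0.94] open 48.2 gf 0.0 F [ 0.7 -0.3 -0.6]
pin ctr [529.3  63.8] size [33. 69.] yaw 1.886 px [257. 307.]
pin ctr [406.3 112.2] size [33. 46.] yaw 2.965 px [390. 273.]
pin ctr [448.   -3.8] size [85. 26.] yaw 0.919 px [281. 196.]
```

Call:
jog_arm([
  {"dp":[0,0,-30],"angular":[0,0,0]},
  {"dp":[0,0,-30],"angular":[0,0,0]},
  {"dp":[0,0,-30],"angular":[0,0,0]},
  {"dp":[0,0,-20],"angular":[0,0,0]},
  {"dp":[0,0,-10],"angular":[0,0,0]},
  {"dp":[0,0,-4],"angular":[0,0,0]},
  {"dp":[0,0,0],"angular":[0,0,0]},
  {"dp":[0,0,0],"angular":[0,0,0]},
])

```text
t: 25.8
eef_pos: [0.4487, -0.0044, 0.0054]
eef_rot: [0.0, -0.448, 0.894, -0.0]
force: [0.5, -0.1, -0.0]
opening: 0.561
gripper_force: 0.0
```

Call:
jog_arm([
  {"dp":[0,0,0],"angular":[0,0,0]},
  {"dp":[0,0,0],"angular":[0,0,0]},
  {"dp":[0,0,0],"angular":[0,0,0]},
  {"dp":[0,0,0],"angular":[0,0,0]},
  {"dp":[0,0,0],"angular":[0,0,0]},
  {"dp":[0,0,20],"angular":[0,0,0]},
  {"dp":[0,0,60],"angular":[0,0,0]},
  {"dp":[0,0,60],"angular":[0,0,0]},
], grip=8, newtons=40)

```text
t: 26.8
eef_pos: [0.4476, -0.0044, 0.1465]
eef_rot: [-0.0, -0.448, 0.894, 0.0]
force: [1.8, -0.4, -0.1]
opening: 0.255
gripper_force: 39.5
```

Call:
jog_arm([
  {"dp":[-4,-41,0],"angular":[0,0,0]},
  {"dp":[-4,-41,0],"angular":[0,0,0]},
  {"dp":[-4,-41,0],"angular":[0,0,0]},
  {"dp":[-4,-41,0],"angular":[0,0,0]},
  {"dp":[-4,-41,0],"angular":[0,0,0]},
  {"dp":[-4,-41,0],"angular":[0,0,0]},
  {"dp":[-4,-41,0],"angular":[0,0,0]},
  {"dp":[-4,-38,0],"angular":[0,0,0]},
])

```text
t: 27.8
eef_pos: [0.4158, -0.3308, 0.1449]
eef_rot: [0.0, -0.447, 0.894, -0.0]
force: [0.6, 0.4, -0.0]
opening: 0.251
gripper_force: 39.5
```

Call:
jog_arm([
  {"dp":[-16,12,-30],"angular":[0,0,0]},
  {"dp":[0,0,-30],"angular":[0,0,0]},
  {"dp":[0,0,-20],"angular":[0,0,0]},
  {"dp":[0,0,-5],"angular":[0,0,0]},
  {"dp":[0,0,0],"angular":[0,0,0]},
  {"dp":[0,0,0],"angular":[0,0,0]},
  {"dp":[0,0,0],"angular":[0,0,0]},
  {"dp":[0,0,0],"angular":[0,0,0]},
])

```text
t: 28.8
eef_pos: [0.4003, -0.3175, 0.0602]
eef_rot: [0.0, -0.448, 0.894, -0.0]
force: [-0.3, -0.5, -0.5]
opening: 0.256
gripper_force: 39.5
```

Call:
jog_arm([
  {"dp":[0,0,0],"angular":[0,0,0]},
  {"dp":[0,0,0],"angular":[0,0,0]},
  {"dp":[0,0,0],"angular":[0,0,0]},
  {"dp":[0,0,0],"angular":[0,0,0]},
  {"dp":[0,0,0],"angular":[0,0,0]},
  {"dp":[0,0,0],"angular":[0,0,0]},
  {"dp":[0,0,40],"angular":[0,0,0]},
  {"dp":[0,0,50],"angular":[0,0,0]},
], grip=45)

```text
t: 29.8
eef_pos: [0.3995, -0.3169, 0.1502]
eef_rot: [-0.0, -0.448, 0.894, 0.001]
force: [1.1, -1.9, 0.3]
opening: 0.525
gripper_force: 0.0
```

```bash
python3 - <<'E'
from h import *
st(); wpins(.02); pins(snap('top'))
E
```

```text
t 29.8 p [ 399.5 -316.9  150.2] yang 2.499 zax [-0.002  0.001 -1.   ] j [-0.67  0.26 -0.17  1.13  0.   -1.6 ] open 44.8 gf 0.0 F [ 1.1 -1.9  0.3]
pin ctr [ 406.1 -321. ] size [89. 43.] yaw 0.942 px [271. 195.]
px [215. 204.] ctr [0.4253 0.1111] yaw -0.175 area 118.0
px [231. 172.] ctr [0.5359 0.0578] yaw -1.282 area 82.5
```

Call:
jog_arm([
  {"dp":[13.5,37.5,0],"angular":[0,0,0.093]},
  {"dp":[13.5,37.5,0],"angular":[0,0,0.093]},
  {"dp":[13.5,37.5,0],"angular":[0,0,0.093]},
  {"dp":[13.5,37.5,0],"angular":[0,0,0.093]},
  {"dp":[13.5,37.5,0],"angular":[0,0,0.093]},
  {"dp":[13.5,37.5,0],"angular":[0,0,0.093]},
  {"dp":[13.5,37.5,0],"angular":[0,0,0.093]},
  {"dp":[13.5,37.5,0],"angular":[0,0,0.093]},
], grip=48)

```text
t: 30.9
eef_pos: [0.5084, -0.0161, 0.1497]
eef_rot: [0.0, 0.743, -0.669, 0.0]
force: [0.6, -0.3, 0.7]
opening: 0.564
gripper_force: 0.0
```

Call:
jog_arm([
  {"dp":[13.5,37.5,0],"angular":[0,0,0.093]},
  {"dp":[13.5,37.5,0],"angular":[0,0,0.093]},
  {"dp":[0,0,-10],"angular":[0,0,0]},
  {"dp":[0,0,-10],"angular":[0,0,0]},
  {"dp":[0,0,0],"angular":[0,0,0]},
  {"dp":[0,0,0],"angular":[0,0,0]},
  {"dp":[0,0,0],"angular":[0,0,0]},
  {"dp":[0,0,0],"angular":[0,0,0]},
])

```text
t: 31.9
eef_pos: [0.5353, 0.0574, 0.1301]
eef_rot: [-0.0, 0.801, -0.599, 0.0]
force: [-0.1, -0.4, -0.6]
opening: 0.565
gripper_force: 0.0
```

```bash
python3 - <<'E'
from h import *
st(); wpins()
E
```

```text
t 31.9 p [535.3  57.4 130.1] yang -2.855 zax [ 0.001  0.    -1.   ] j [ 0.11  0.33 -0.14  1.1  -0.   -1.75] open 48.2 gf 0.0 F [-0.1 -0.4 -0.6]
pin ctr [422.5 109.6] size [28. 80.] yaw 2.998 px [382. 284.]
pin ctr [534.1  55. ] size [25. 86.] yaw 1.857 px [281. 205.]
```

Call:
jog_arm([
  {"dp":[-1,-2,-30],"angular":[0,0,0]},
  {"dp":[0,0,-30],"angular":[0,0,0]},
  {"dp":[0,0,-30],"angular":[0,0,0]},
  {"dp":[0,0,-20],"angular":[0,0,0]},
  {"dp":[0,0,-10],"angular":[0,0,0]},
  {"dp":[0,0,-5],"angular":[0,0,0]},
  {"dp":[0,0,0],"angular":[0,0,0]},
  {"dp":[0,0,0],"angular":[0,0,0]},
])

```text
t: 32.95
eef_pos: [0.5347, 0.0556, 0.0055]
eef_rot: [-0.0, 0.801, -0.599, 0.0]
force: [-0.3, -0.1, -0.8]
opening: 0.564
gripper_force: 0.0
```

Call:
jog_arm([
  {"dp":[0,0,0],"angular":[0,0,0]},
  {"dp":[0,0,0],"angular":[0,0,0]},
  {"dp":[0,0,0],"angular":[0,0,0]},
  {"dp":[0,0,0],"angular":[0,0,0]},
  {"dp":[0,0,0],"angular":[0,0,0]},
  {"dp":[0,0,20],"angular":[0,0,0]},
  {"dp":[0,0,60],"angular":[0,0,0]},
  {"dp":[0,0,60],"angular":[0,0,0]},
], grip=8, newtons=40)

```text
t: 33.95
eef_pos: [0.5336, 0.0556, 0.1465]
eef_rot: [0.0, 0.801, -0.599, -0.0]
force: [1.5, -0.5, -0.3]
opening: 0.251
gripper_force: 39.5
```

Call:
jog_arm([
  {"dp":[-11.5,-38,0],"angular":[0,0,0]},
  {"dp":[-11.5,-38,0],"angular":[0,0,0]},
  {"dp":[-11.5,-38,0],"angular":[0,0,0]},
  {"dp":[-11.5,-38,0],"angular":[0,0,0]},
  {"dp":[-11.5,-38,0],"angular":[0,0,0]},
  {"dp":[-11.5,-38,0],"angular":[0,0,0]},
  {"dp":[-11.5,-38,0],"angular":[0,0,0]},
  {"dp":[-11.5,-38,0],"angular":[0,0,0]},
])

```text
t: 34.95
eef_pos: [0.4417, -0.2496, 0.145]
eef_rot: [-0.0, 0.801, -0.599, 0.0]
force: [0.2, 0.5, -0.3]
opening: 0.249
gripper_force: 39.5
```

Call:
jog_arm([
  {"dp":[-4,-25,0],"angular":[0,0,0]},
  {"dp":[-3,-25,0],"angular":[0,0,0]},
  {"dp":[-3,-27,0],"angular":[0,0,0]},
  {"dp":[0,0,-30],"angular":[0,0,0]},
  {"dp":[0,0,-30],"angular":[0,0,0]},
  {"dp":[0,0,-15],"angular":[0,0,0]},
  {"dp":[0,0,0],"angular":[0,0,0]},
  {"dp":[0,0,0],"angular":[0,0,0]},
])

```text
t: 35.95
eef_pos: [0.4327, -0.3257, 0.0709]
eef_rot: [-0.0, 0.801, -0.599, 0.001]
force: [0.8, -1.1, -0.6]
opening: 0.256
gripper_force: 39.5
```

Call:
jog_arm([
  {"dp":[0,0,0],"angular":[0,0,0]},
  {"dp":[0,0,0],"angular":[0,0,0]},
  {"dp":[0,0,0],"angular":[0,0,0]},
  {"dp":[0,0,0],"angular":[0,0,0]},
  {"dp":[0,0,0],"angular":[0,0,0]},
  {"dp":[0,0,0],"angular":[0,0,0]},
  {"dp":[0,0,40],"angular":[0,0,0]},
  {"dp":[0,0,40],"angular":[0,0,0]},
], grip=45)

```text
t: 36.95
eef_pos: [0.4318, -0.3252, 0.1506]
eef_rot: [0.0, 0.801, -0.599, -0.0]
force: [-1.0, 0.4, 0.2]
opening: 0.53
gripper_force: 0.0
```

```bash
python3 - <<'E'
from h import *
st(); wpins(.02); pins(snap('top'))
E
```

```text
t 36.95 p [ 431.8 -325.2  150.6] yang -2.854 zax [-0.001  0.001 -1.   ] j [-0.65  0.32 -0.09  1.16 -0.   -2.5 ] open 45.2 gf 0.0 F [-1.   0.4  0.2]
pin ctr [ 421.2 -327.7] size [98. 98.] yaw 0.865 px [298. 204.]
px [215. 204.] ctr [0.4253 0.1111] yaw -0.179 area 119.0
```

Call:
jog_arm([
  {"dp":[-0.6,39.6,0],"angular":[0,0,-0.185]},
  {"dp":[-0.6,39.6,0],"angular":[0,0,-0.185]},
  {"dp":[-0.6,39.6,0],"angular":[0,0,-0.185]},
  {"dp":[-0.6,39.6,0],"angular":[0,0,-0.185]},
  {"dp":[-0.6,39.6,0],"angular":[0,0,-0.185]},
  {"dp":[-0.6,39.6,0],"angular":[0,0,-0.185]},
  {"dp":[-0.6,39.6,0],"angular":[0,0,-0.185]},
  {"dp":[-0.6,39.6,0],"angular":[0,0,-0.185]},
], grip=48)

```text
t: 38.05
eef_pos: [0.427, -0.0077, 0.1494]
eef_rot: [-0.0, -0.186, 0.983, 0.0]
force: [0.1, 0.2, -1.2]
opening: 0.563
gripper_force: 0.0
```

Call:
jog_arm([
  {"dp":[-0.6,39.6,0],"angular":[0,0,-0.185]},
  {"dp":[-0.6,39.6,0],"angular":[0,0,-0.185]},
  {"dp":[-0.6,39.6,0],"angular":[0,0,-0.185]},
  {"dp":[0,0,-10],"angular":[0,0,0]},
  {"dp":[0,0,-10],"angular":[0,0,0]},
  {"dp":[0,0,0],"angular":[0,0,0]},
  {"dp":[0,0,0],"angular":[0,0,0]},
  {"dp":[0,0,0],"angular":[0,0,0]},
])

```text
t: 39.05
eef_pos: [0.4259, 0.1089, 0.1301]
eef_rot: [0.0, 0.086, 0.996, 0.0]
force: [0.9, -0.9, 0.0]
opening: 0.566
gripper_force: 0.0
```

```bash
python3 - <<'E'
from h import *
st(); wpins()
E
```

```text
t 39.05 p [425.9 108.9 130.1] yang 1.398 zax [ 0.001  0.    -1.   ] j [ 0.25  0.14 -0.39  1.05 -0.    0.42] open 48.4 gf 0.0 F [ 0.9 -0.9  0. ]
pin ctr [425.  111.2] size [26. 85.] yaw 2.97 px [283. 193.]
```

Call:
jog_arm([
  {"dp":[-1,2,-30],"angular":[0,0,0]},
  {"dp":[0,0,-30],"angular":[0,0,0]},
  {"dp":[0,0,-30],"angular":[0,0,0]},
  {"dp":[0,0,-20],"angular":[0,0,0]},
  {"dp":[0,0,-10],"angular":[0,0,0]},
  {"dp":[0,0,-5],"angular":[0,0,0]},
  {"dp":[0,0,0],"angular":[0,0,0]},
  {"dp":[0,0,0],"angular":[0,0,0]},
])

```text
t: 40.1
eef_pos: [0.4251, 0.1114, 0.0054]
eef_rot: [0.0, 0.086, 0.996, 0.0]
force: [-0.3, 0.6, -0.2]
opening: 0.559
gripper_force: 0.0
```

Call:
jog_arm([
  {"dp":[0,0,0],"angular":[0,0,0]},
  {"dp":[0,0,0],"angular":[0,0,0]},
  {"dp":[0,0,0],"angular":[0,0,0]},
  {"dp":[0,0,0],"angular":[0,0,0]},
  {"dp":[0,0,0],"angular":[0,0,0]},
  {"dp":[0,0,20],"angular":[0,0,0]},
  {"dp":[0,0,60],"angular":[0,0,0]},
  {"dp":[0,0,60],"angular":[0,0,0]},
], grip=8, newtons=40)

```text
t: 41.1
eef_pos: [0.4241, 0.1111, 0.1466]
eef_rot: [-0.0, 0.086, 0.996, -0.0]
force: [2.4, 0.1, 0.3]
opening: 0.256
gripper_force: 39.7
```

Call:
jog_arm([
  {"dp":[-1,-44,0],"angular":[0,0,0]},
  {"dp":[-1,-44,0],"angular":[0,0,0]},
  {"dp":[-1,-44,0],"angular":[0,0,0]},
  {"dp":[-1,-44,0],"angular":[0,0,0]},
  {"dp":[-1,-44,0],"angular":[0,0,0]},
  {"dp":[-1,-44,0],"angular":[0,0,0]},
  {"dp":[-1,-44,0],"angular":[0,0,0]},
  {"dp":[-1,-44,0],"angular":[0,0,0]},
])

```text
t: 42.1
eef_pos: [0.4164, -0.2423, 0.145]
eef_rot: [0.0, 0.086, 0.996, -0.0]
force: [0.1, 0.4, 0.9]
opening: 0.252
gripper_force: 39.7
```

Call:
jog_arm([
  {"dp":[0,-30,0],"angular":[0,0,0]},
  {"dp":[0,-30,0],"angular":[0,0,0]},
  {"dp":[0,-26,0],"angular":[0,0,0]},
  {"dp":[0,0,-30],"angular":[0,0,0]},
  {"dp":[0,0,-30],"angular":[0,0,0]},
  {"dp":[0,0,-8],"angular":[0,0,0]},
  {"dp":[0,0,0],"angular":[0,0,0]},
  {"dp":[0,0,0],"angular":[0,0,0]},
])

```text
t: 43.1
eef_pos: [0.4173, -0.3272, 0.078]
eef_rot: [0.001, 0.086, 0.996, -0.0]
force: [0.5, -0.9, -0.6]
opening: 0.254
gripper_force: 39.7
```

Call:
jog_arm([
  {"dp":[0,0,0],"angular":[0,0,0]},
  {"dp":[0,0,0],"angular":[0,0,0]},
  {"dp":[0,0,0],"angular":[0,0,0]},
  {"dp":[0,0,0],"angular":[0,0,0]},
  {"dp":[0,0,0],"angular":[0,0,0]},
  {"dp":[0,0,0],"angular":[0,0,0]},
  {"dp":[0,0,35],"angular":[0,0,0]},
  {"dp":[0,0,40],"angular":[0,0,0]},
], grip=45)

```text
t: 44.1
eef_pos: [0.4162, -0.3264, 0.1523]
eef_rot: [-0.001, 0.086, 0.996, 0.0]
force: [0.4, -1.6, 0.1]
opening: 0.53
gripper_force: 0.0
```

```bash
python3 - <<'E'
from h import *
import pickle
st(); wpins(.02,'w9.png'); g=snap('top'); pins(g); pickle.dump(snap('scene'),open('sc9.pkl','wb'))
E
```

```text
t 44.1 p [ 416.2 -326.4  152.3] yang 1.398 zax [-0.001  0.001 -1.   ] j [-0.67  0.3  -0.12  1.15 -0.   -0.49] open 45.3 gf 0.0 F [ 0.4 -1.6  0.1]
pin ctr [ 424.7 -329.4] size [ 98. 101.] yaw 2.47 px [281. 196.]
```

View pics/w9.png

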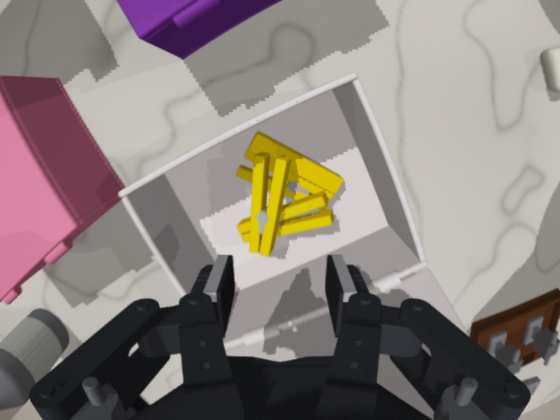

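The wrist view shows all four pins low in the tub, around (285,190), the lid still open at the bottom, and no pins left outside. Next I raise the arm over the lid and get behind it with the fingers shut.

Call:
jog_arm([
  {"dp":[0,0,45],"angular":[0,0,0.054]},
  {"dp":[0,0,45],"angular":[0,0,0.054]},
  {"dp":[0,0,45],"angular":[0,0,0.054]},
  {"dp":[0,0,45],"angular":[0,0,0.054]},
  {"dp":[0,0,0],"angular":[0,0,0.054]},
  {"dp":[0,0,0],"angular":[0,0,0.054]},
  {"dp":[0,0,0],"angular":[0,0,0.054]},
  {"dp":[0,0,0],"angular":[0,0,0.054]},
], grip=0)

```text
t: 45.25
eef_pos: [0.4165, -0.3267, 0.3306]
eef_rot: [-0.001, -0.13, 0.991, 0.001]
force: [-0.4, -0.1, 0.1]
opening: -0.001
gripper_force: 0.0
```

Call:
jog_arm([
  {"dp":[23,5.6,0],"angular":[0,0,0]},
  {"dp":[23,5.6,0],"angular":[0,0,0]},
  {"dp":[23,5.6,0],"angular":[0,0,0]},
  {"dp":[23,5.6,0],"angular":[0,0,0]},
  {"dp":[23,5.6,0],"angular":[0,0,0]},
  {"dp":[23,5.6,0],"angular":[0,0,0]},
  {"dp":[23,5.6,0],"angular":[0,0,0]},
  {"dp":[20,5.6,0],"angular":[0,0,0]},
])

```text
t: 46.25
eef_pos: [0.5984, -0.2817, 0.3303]
eef_rot: [-0.001, -0.13, 0.992, 0.0]
force: [0.3, 0.3, 0.7]
opening: 0.001
gripper_force: 0.0
```

```bash
python3 - <<'E'
from h import *
st(); f=snap('scene'); w=snap('wrist')
cv2.imwrite('pics/c10.png',np.hstack([cv2.resize(f['pixels'][60:360,80:480],(400,300)),cv2.resize(w['pixels'],(400,300))]))
g=snap('top'); pins(g)
E
```

```text
t 46.25 p [ 598.4 -281.7  330.3] yang 1.831 zax [-0.002  0.001 -1.   ] j [-0.44  0.65  0.89  1.81  0.   -0.7 ] open 0.1 gf 0.0 F [0.3 0.3 0.7]
px [349. 208.] ctr [ 0.409  -0.3446] yaw -0.307 area 219.5
```

View pics/c10.png

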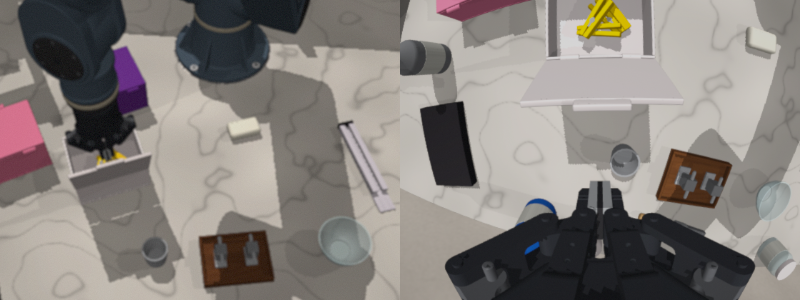

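The wrist view shows the lid's tab at (603,107), lined up with the shut fingers at column 600, which stand behind it. All is clear, so I descend behind the lid.

Call:
jog_arm([
  {"dp":[0,0,-25],"angular":[0,0,0]},
  {"dp":[0,0,-25],"angular":[0,0,0]},
  {"dp":[0,0,-25],"angular":[0,0,0]},
  {"dp":[0,0,-20],"angular":[0,0,0]},
  {"dp":[0,0,-15],"angular":[0,0,0]},
  {"dp":[0,0,-5],"angular":[0,0,0]},
  {"dp":[0,0,0],"angular":[0,0,0]},
  {"dp":[0,0,0],"angular":[0,0,0]},
])

```text
t: 47.4
eef_pos: [0.5977, -0.2822, 0.2175]
eef_rot: [0.0, -0.129, 0.992, -0.0]
force: [0.4, -0.4, 0.8]
opening: 0.001
gripper_force: 0.0
```

Call:
jog_arm([
  {"dp":[-10,-2.6,0],"angular":[0,0,0]},
  {"dp":[-10,-2.6,0],"angular":[0,0,0]},
  {"dp":[-10,-2.6,0],"angular":[0,0,0]},
  {"dp":[-10,-2.6,0],"angular":[0,0,0]},
  {"dp":[-10,-2.6,0],"angular":[0,0,0]},
  {"dp":[-5,-1.3,0],"angular":[0,0,0]},
  {"dp":[0,0,0],"angular":[0,0,0]},
  {"dp":[0,0,0],"angular":[0,0,0]},
])

```text
t: 48.4
eef_pos: [0.5428, -0.2962, 0.2167]
eef_rot: [0.0, -0.129, 0.992, 0.0]
force: [-0.5, -0.2, -0.3]
opening: -0.002
gripper_force: 0.1
```

```bash
python3 - <<'E'
from h import *
st(); w=snap('wrist')
cv2.imwrite('pics/c11.png',cv2.resize(w['pixels'],(400,300)))
E
```

```text
t 48.4 p [ 542.8 -296.2  216.7] yang 1.831 zax [ 0.  0. -1.] j [-0.5   0.47  0.29  1.39  0.   -0.76] open -0.2 gf 0.1 F [-0.5 -0.2 -0.3]
```

View pics/c11.png

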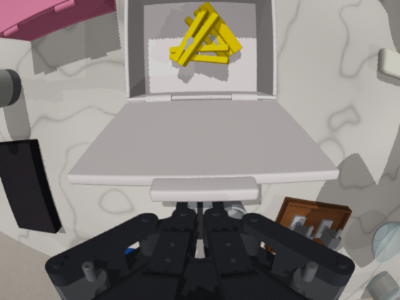

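The lid's tab edge sits at (205,190), right at the finger fronts, and the lid still leans back. I push past upright, then back off at once.

Call:
jog_arm([
  {"dp":[-10,-2.6,0],"angular":[0,0,0]},
  {"dp":[-10,-2.6,0],"angular":[0,0,0]},
  {"dp":[-10,-2.6,0],"angular":[0,0,0]},
  {"dp":[-10,-2.6,0],"angular":[0,0,0]},
  {"dp":[-10,-2.6,0],"angular":[0,0,0]},
  {"dp":[-10,-2.6,0],"angular":[0,0,0]},
  {"dp":[18,5,10],"angular":[0,0,0]},
  {"dp":[30,8,20],"angular":[0,0,0]},
])

```text
t: 49.45
eef_pos: [0.5299, -0.2991, 0.2471]
eef_rot: [-0.0, -0.129, 0.992, 0.0]
force: [0.5, -0.2, 0.3]
opening: 0.001
gripper_force: 0.0
```

```bash
python3 - <<'E'
from h import *
st(); w=snap('wrist'); f=snap('scene')
cv2.imwrite('pics/c12.png',np.hstack([cv2.resize(w['pixels'],(400,300)),f['pixels'][60:360,80:480]]))
E
```

```text
t 49.45 p [ 529.9 -299.1  247.1] yang 1.829 zax [-0.001  0.    -1.   ] j [-0.51  0.45  0.33  1.46 -0.   -0.77] open 0.1 gf 0.0 F [ 0.5 -0.2  0.3]
```

View pics/c12.png

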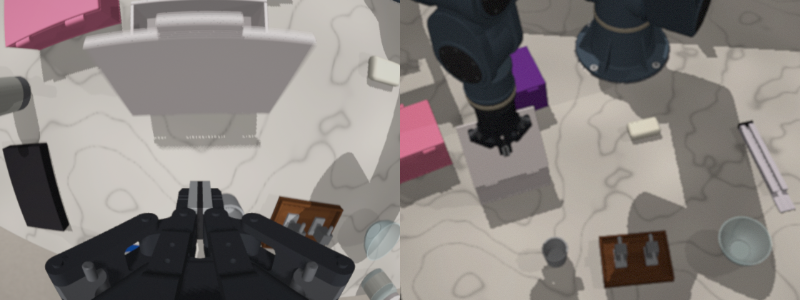

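The lid is past upright and swinging shut on its own (wrist view, edge at (200,20)), well clear of the fingers. I retreat upward.

Call:
jog_arm([
  {"dp":[15,4,15],"angular":[0,0,0]},
  {"dp":[15,4,15],"angular":[0,0,0]},
  {"dp":[0,0,15],"angular":[0,0,0]},
  {"dp":[0,0,15],"angular":[0,0,0]},
  {"dp":[0,0,0],"angular":[0,0,0]},
  {"dp":[0,0,0],"angular":[0,0,0]},
  {"dp":[0,0,0],"angular":[0,0,0]},
  {"dp":[0,0,0],"angular":[0,0,0]},
])

```text
t: 50.55
eef_pos: [0.5604, -0.2908, 0.3065]
eef_rot: [-0.0, -0.129, 0.992, 0.0]
force: [0.9, 0.5, 0.8]
opening: -0.004
gripper_force: 0.0
```

Call:
jog_arm([
  {"dp":[0,0,0],"angular":[0,0,0]},
  {"dp":[0,0,0],"angular":[0,0,0]},
  {"dp":[0,0,0],"angular":[0,0,0]},
  {"dp":[0,0,0],"angular":[0,0,0]},
  {"dp":[0,0,0],"angular":[0,0,0]},
  {"dp":[0,0,0],"angular":[0,0,0]},
  {"dp":[0,0,0],"angular":[0,0,0]},
  {"dp":[0,0,0],"angular":[0,0,0]},
])

```text
t: 51.55
eef_pos: [0.5606, -0.2909, 0.3068]
eef_rot: [-0.0, -0.129, 0.992, 0.0]
force: [-0.2, 0.3, 0.2]
opening: -0.002
gripper_force: 0.0
```

```bash
python3 - <<'E'
from h import *
st(); w=snap('wrist'); f=snap('scene'); pins(snap('top'))
cv2.imwrite('pics/c13.png',np.hstack([cv2.resize(w['pixels'],(400,300)),f['pixels'][60:360,80:480]]))
E
```

```text
t 51.55 p [ 560.6 -290.9  306.8] yang 1.83 zax [-0.  0. -1.] j [-0.48  0.53  0.61  1.66  0.   -0.74] open -0.2 gf 0.0 F [-0.2  0.3  0.2]
```

View pics/c13.png

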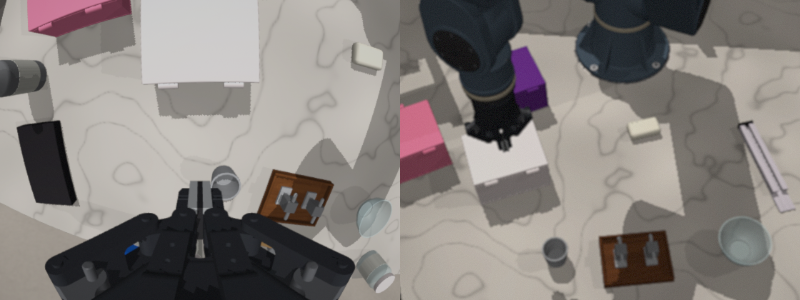

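The lid lies flat and shut at (200,40) in the wrist view. Both cleats stand in the tray, no pin is outside, and the arm touches nothing.

```bash
python3 -c "
from cell import robot
print(robot.job_done())"
```

```text
the job is handed in; nothing more can be done
None
```

I handed the job in at about 52 s: both cleats are in the walnut tray, all four yellow pins are in the white tub, and its lid swung shut on its own; the bowl and cup look unmoved in the last picture, and no verdict came back.

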